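Fetch the square tin from the carver's hook rack

ROBOT

A 6-joint arm with a two-finger parallel gripper is mounted at the origin on the work surface. World frame = base frame: x ahead of the robot, y to its left, z up, the work surface at z = 0. Lengths are in m, angles in degrees, forces in N, time in s.
With the tool pointing down it reaches from about 0.35 to 0.875 m from the base axis. Payload 4.2 kg.
Tool frame: the origin (TCP) lies midway between the tips of the shut fingers; the grasp point (between the pads) lies 19 mm behind it (hold_point_z is the z of the grasp point in the tool frame, in m); z points along the fingers, y is the direction in which the jaws open and shut (so a half turn about z gives the same grasp; the last joint's range is limited). The gripper opens to 87 mm and grips with 3 to 60 N. Pads are 19 mm wide; open, the fingers measure 117 mm over their backs; the gripper's body (75 mm by 190 mm) begins 51 mm behind the grasp point.
Start: joints at [84.316, 22.042, 0.453, 0, -68.411, -14.817], TCP at [0.219, 0.585, 0.223] pointing down, gripper open.
Joint ranges: [-179.83, 179.83], [-69.29, 118.12], [-61.27, 80.66], [-181.25, 117.63], [-171.15, -9.14], [-177.46, 177.46]. Speed limits (degrees/s): [159.86, 159.86, 180, 180, 180, 180].

INTERFACE

Orientations are given as a 3x3 rotation matrix whose columns are the frame's x, y, z axes.
In Python, from station import * gives the robot as it stands. The module is installed in compiled form; this text tells all that it offers.
- The arm moves only by the tool jog_arm, never from a script. Its argument "moves" is a list of rows, each a list of 7 numbers: the closure, from -1 (fully open) to 1 (shut), then the shift along the tool's x, y, z in m, then the turn, a rotation vector about the tool's x, y, z in rad. In form: [[gripper, x, y, z, wx, wy, wz], ...]. A call has exactly 10 rows; each row is the pose to reach, as a shift and turn from the pose commanded when the call began, along the tool's axes at that moment; what a row does not reach only later rows make up. A row lasts 1/12 s, in which the tool goes at most 41.7 mm and 7.16 degrees, less where a joint would pass 70% of its speed; a pose out of reach is approached as far as the arm can. A call with a gripper value outside its range is refused whole. The fingers move at their own pace and stop on an object; the grip force is fixed at half the most. Time passes only in rows, so rows that repeat a pose let the fingers close, or fill a call up. It gives the time, the measured TCP pose, the force and the opening at its end, in the units of the state.
- sense(): the state, without advancing time (a new reading comes with each control period).
- capture(name): name is "side" or "top" or "wrist"; returns a dict with "frame" (384x512x3 uint8, red, green, blue), "fov_y" (degrees; the focal length in pixels is half the picture's height over the tangent of half this angle, whatever the lens; pixels are square), "cx", "cy" (the principal point, pixels), "k1" (the pictures are not rectified: a ray, as slopes to the right and down, at radius r is drawn at 1 + k1 r^2 times it, then the intrinsics apply), "world_from_camera" (4x4, takes a point from camera to world coordinates). Camera axes: x right, y down, z forward; pixel columns grow to the right and rows downward; lengths in m; the calibration is good to about 2 mm. A picture is of the moment at which its call begins. There is no depth.
- finish_job(): hands the job in, once; it reports no verdict.
The state is a dict: "time_s": time; "joints": joint angles; "joint_velocities": joint speeds; "effort": joint torques, N m; "tcp_pos": TCP position; "ee_rot": TCP orientation; "wrist_force": force on the tool from outside, world axes, zero at the start; "moment": the same for the moment, N m; "gripper_width": opening from 0.0 (shut) to 1.0 (fully open).
Only numpy, scipy, OpenCV 4.12 (cv2) and the standard library are available. Lean on these libraries where they do the work, as an engineer would, in place of code of your own. Each camera call takes 0.05 s, during which the arm holds its last target.

TASK

Lift the square tin up and off its hook on the small rack and stand it upright, near the middle of the light brown leather mat. Set it down gently, let go of it, and leave the two round tins hanging on their hooks.

Things in the scene. Friction and masses are not known exactly. Their poses are not given: they have to be found in the camera images.
- square_tin_mid (a point): Open SQUARE steel tin, 44x44 mm, 60 tall, 90 g, hanging on one of the rack's 3 hooks. Point: centre of its body, 30 mm above the underside; z up, x along the hook, y across the handle. Rigid strap handle over the mouth, 12 mm wide (x), 3 thick: legs at y = +/-25 (50 mm outside) from the rim to 62 mm above the point; roof between them peaks at 70. Grip legs or body from above, closing along y.
- round_tin_mid (a point): Bystander: ROUND steel tin, 44 mm across, 60 tall, same handle, on another hook. Point: centre of its body, 30 mm above the underside. Each hook is an 8 mm steel bar at z = 160 mm, passing along the tin's x under the handle's peak; its free end, 40 mm to the -x side of the tin, turns up to z = 177. A tin must rise 20 mm before it can leave to -x.
- tall_tin_mid (a point): Bystander: taller ROUND steel tin, 44 mm across, 85 tall, same handle, on another hook. Point: centre of its body, 42.5 mm above the underside. The rack, fixed: a wooden base board, 70 x 340 mm and 20 high, with three upright 8 mm steel posts, 130 mm apart, bent over at the top into the hooks; posts 46 to 54 mm to the +x side of the tins' points.
- mat_top (a point): The work mat: a flat square of light brown leather, 160 x 160 mm and 4 mm thick, fixed on the bench between robot and rack; the point is the centre of its top face, x and y along its sides, z up.
There are look-alikes about, which are no part of the job. What is shaped like the part that bears square_tin_mid but yellow is not meant. Several things look just like the part that bears mat_top: the one meant starts farthest from the robot's base.

How it is judged (in metres and radians):
On the way:
1. the square tin has been lifted at least 12 mm, up off its hook (height (world z) of square_tin_mid above 0.1102 m), for 0.1 s.
At the end, for the whole second after the job is handed in: The square tin stands on the leather mat, upright within 10 degrees and at rest, its centre within 40 mm of the mat's centre along each side of the mat; both round tins still hang on their hooks, within 40 mm of where they started (x of square_tin_mid in the frame of mat_top between -0.04 and 0.04 m and y of square_tin_mid in the frame of mat_top between -0.04 and 0.04 m and z of square_tin_mid in the frame of mat_top between 0.024 and 0.036 m and angle between square_tin_mid's own z axis and vertical below 0.17 rad and linear speed of square_tin below 0.03 m/s and distance of each of round_tin_mid, tall_tin_mid from where it was at the start of the episode below 0.04 m); the robot touches nothing.
It fails at once if the square tin falls or hits down (faster than 0.5 m/s within 40 mm of the bench, as if dropped from more than about 12 mm) (height (world z) of square_tin_mid below 0.074 m and linear speed of square_tin above 0.5 m/s).
It fails at once if a round tin is knocked or taken off its hook (moved more than 60 mm) (distance of any of round_tin_mid, tall_tin_mid from where it was at the start of the episode above 0.06 m).
It also fails if it takes over 38 s, if anything falls off the work surface, if the arm or the gripper's body presses on something with over 40 N, if the wrist force passes 120 N, or if a joint passes its speed limit or range.

## Working session

There is one attempt and no reset: what is moved stays moved. The work goes in short steps, Python scripts to look and compute and a tool call to move; the robot and the scene stay as the last step left them, time stands still between calls to the robot, and variables do not carry over. Pictures are saved under pics/ and viewed, and the job is handed in when it is done.

Besides the shell and the picture viewer there is one more tool, called after ">>>" as name([rows], argument=value, ...), one row to a line, values as JSON. jog_arm: Moves the arm, as the interface text tells. Its arguments: {"type":"object","properties":{"moves":{"type":"array"}},"required":["moves"]}

```bash
mkdir -p pics; cat > h.py <<'E'
from station import *
import numpy as np, cv2
def snap(n,f):
    c=capture(n); cv2.imwrite('pics/'+f+'.png',c['frame'][:,:,::-1]); 
    import pickle; pickle.dump(c,open('pics/'+f+'.pkl','wb')); return c
def load(f):
    import pickle; return pickle.load(open('pics/'+f+'.pkl','rb'))
def KD(c):
    h=c['frame'].shape[0]; F=h/2/np.tan(np.radians(c['fov_y'])/2)
    return np.array([[F,0,c['cx']],[0,F,c['cy']],[0,0,1.]]),np.array([c['k1'],0,0,0.])
def ray(c,u,v):
    K,D=KD(c); p=cv2.undistortPoints(np.array([[[u,v]]],float),K,D)[0,0]
    T=c['world_from_camera']; return T[:3,3],T[:3,:3]@np.array([p[0],p[1],1])
def onz(c,u,v,z):
    o,d=ray(c,u,v); return o+d*(z-o[2])/d[2]
def proj(c,P):
    K,D=KD(c); W=np.linalg.inv(c['world_from_camera'])
    return cv2.projectPoints(np.atleast_2d(np.array(P,float)),cv2.Rodrigues(W[:3,:3])[0],W[:3,3],K,D)[0][:,0]
E
python3 - <<'E'
from h import *
for n in ("side","top","wrist"):
    c=snap(n,n+"0"); print(n,c['fov_y'],c['k1'],c['world_from_camera'].round(3).tolist())
s=sense(); print(s)
E
```

```text
side 56.88727129700165 -0.059382411141933156 [[0.934, -0.222, 0.28, 0.302], [-0.357, -0.558, 0.749, -0.63], [-0.01, -0.799, -0.601, 0.592], [0.0, 0.0, 0.0, 1.0]]
top 56.48200827881063 -0.02344874863296259 [[-0.044, -0.976, 0.212, 0.345], [-0.999, 0.044, -0.005, 0.039], [-0.005, -0.212, -0.977, 0.95], [0.0, 0.0, 0.0, 1.0]]
wrist 59.83926823229219 -0.07683976845116196 [[-0.351, -0.908, -0.228, 0.281], [-0.937, 0.341, 0.082, 0.562], [0.003, 0.242, -0.97, 0.385], [0.0, 0.0, 0.0, 1.0]]
{'time_s': 0.15, 'joints': array([ 8.43163676e+01,  2.20841243e+01,  3.96966893e-01, -2.03079363e-02,
       -6.84127541e+01, -1.48171686e+01]), 'joint_velocities': array([ 0.03314976, -0.16991525,  0.20736858,  0.10299163, -0.03429533,
        0.0789113 ]), 'effort': array([ 2.66361712e-04, -3.91050875e+01,  1.87586832e+01,  4.22235623e+00,
        1.23742377e-02, -1.39305280e-04]), 'tcp_pos': array([0.21870873, 0.58498772, 0.22166941]), 'ee_rot': array([[ 9.36621547e-01, -3.50342444e-01, -5.00653519e-04],
       [-3.50342778e-01, -9.36620008e-01, -1.70255051e-03],
       [ 1.27553603e-04,  1.77004584e-03, -9.99998425e-01]]), 'wrist_force': array([ 0.16523179,  0.05975869, -0.26689622]), 'moment': array([ 0.01227649, -0.02437048,  0.01253604]), 'gripper_width': 1.0043679994281118}
```

View pics/side0.png

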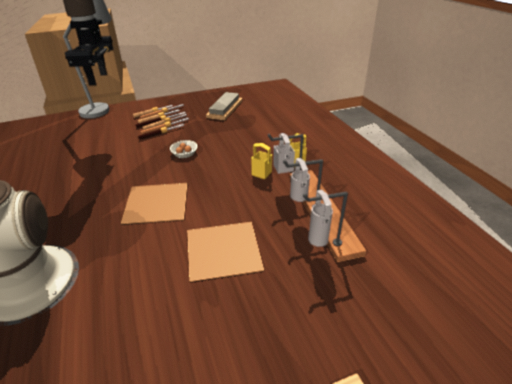

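View pics/top0.png

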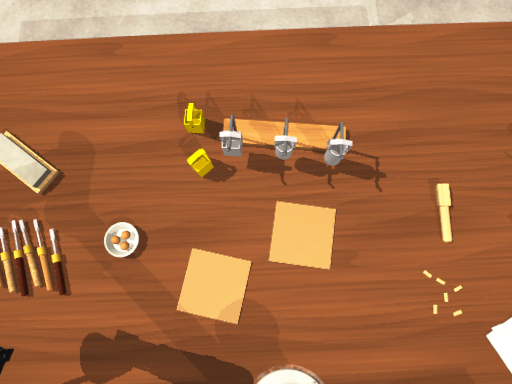

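View pics/wrist0.png

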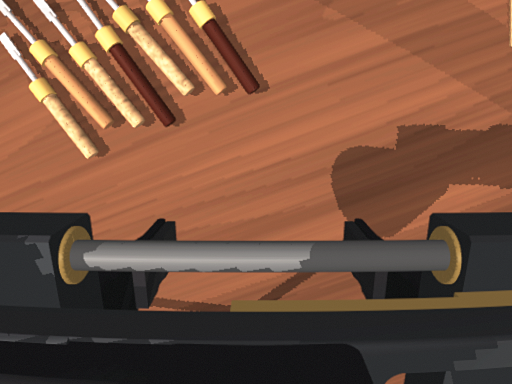

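```bash
python3 - <<'E'
from h import *
a=cv2.resize(load('side0')['frame'][115:275,235:375],None,fx=4,fy=4,interpolation=3)[:600]
b=cv2.resize(load('top0')['frame'][90:190,170:370],None,fx=4,fy=4,interpolation=3)
cv2.imwrite('pics/a.png',a[:,:,::-1]);cv2.imwrite('pics/b.png',b[:,:,::-1])
c=load('top0'); hsv=cv2.cvtColor(c['frame'],cv2.COLOR_RGB2HSV)
print(hsv[236,303],hsv[286,215])
m=cv2.inRange(hsv,(8,80,170),(22,190,255))
for k in cv2.findContours(m,0,2)[0]:
    if cv2.contourArea(k)>2000:
        q=cv2.approxPolyDP(k,8,True)[:,0]; P=np.array([onz(c,*p,.004)[:2] for p in q.astype(float)])
        print(cv2.contourArea(k),q.tolist(),P.round(3).tolist(),P.mean(0),np.linalg.norm(P.mean(0)),np.linalg.norm(np.diff(P,axis=0),axis=1))
E
```

```text
[ 19 145 250] [ 19 142 250]
8403.5 [[335, 208], [277, 200], [273, 222], [263, 223], [272, 233], [257, 236], [270, 235], [269, 245], [192, 247], [186, 263], [145, 265], [187, 268], [174, 271], [185, 272], [182, 288], [167, 289], [181, 290], [177, 310], [237, 323], [254, 253], [329, 269]] [[0.493, -0.156], [0.522, -0.002], [0.463, 0.012], [0.461, 0.039], [0.434, 0.016], [0.428, 0.056], [0.429, 0.022], [0.403, 0.026], [0.406, 0.228], [0.366, 0.243], [0.365, 0.35], [0.353, 0.241], [0.347, 0.275], [0.343, 0.246], [0.303, 0.254], [0.302, 0.292], [0.298, 0.256], [0.25, 0.266], [0.212, 0.115], [0.384, 0.066], [0.334, -0.127]] [0.37597814 0.12943126] 0.3976330100501685 [0.15679856 0.06049413 0.02670515 0.03561156 0.04035758 0.03437998
 0.02628678 0.20213501 0.04355194 0.1070493  0.11031844 0.03433798
 0.02881451 0.04059508 0.03861267 0.03625369 0.04981794 0.15589078
 0.17890654 0.19856583]
```

View pics/a.png

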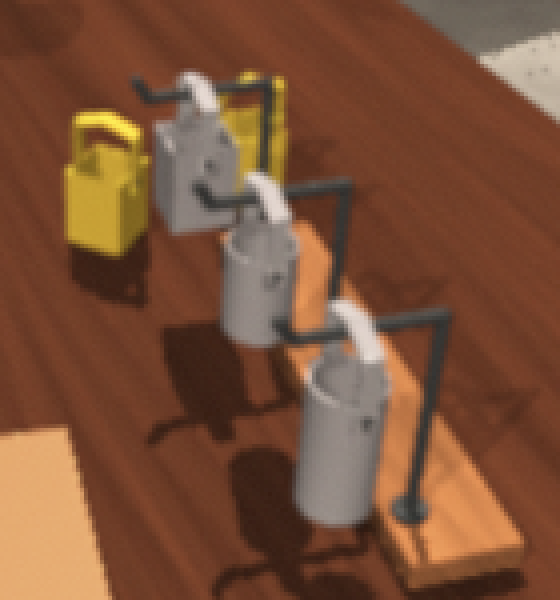

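View pics/b.png

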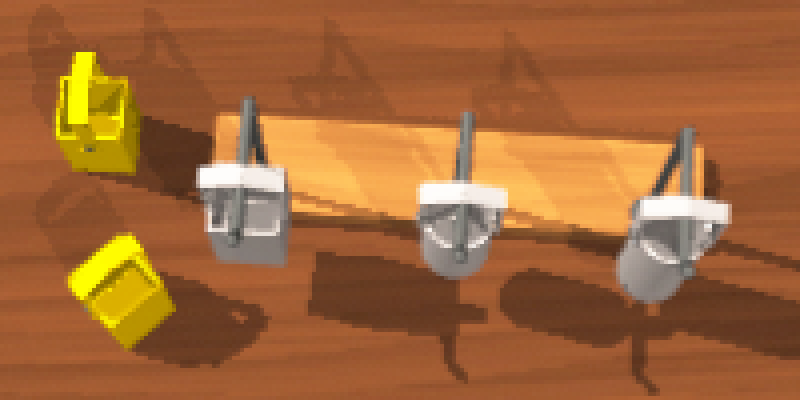

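```bash
python3 - <<'E'
from h import *
c=load('top0'); hsv=cv2.cvtColor(c['frame'],cv2.COLOR_RGB2HSV)
m=cv2.inRange(hsv,(14,100,215),(23,170,255)); m=cv2.morphologyEx(m,cv2.MORPH_OPEN,np.ones((5,5)))
for k in cv2.findContours(m,0,2)[0]:
    if cv2.contourArea(k)>2000:
        q=cv2.boxPoints(cv2.minAreaRect(k)); q=cv2.approxPolyDP(k,8,True)[:,0].astype(float); P=np.array([onz(c,*p,.004)[:2] for p in q])
        print('mat',q.tolist(),P.round(3).tolist(),P.mean(0),np.linalg.norm(P.mean(0)),np.linalg.norm(np.diff(P,axis=0),axis=1))
m=cv2.inRange(c['frame'],(200,200,200),(255,255,255)); m[:100]=0;m[170:]=0;m[:,:215]=0;m[:,360:]=0
for k in cv2.findContours(m,0,2)[0]:
    if cv2.contourArea(k)>15:
        (x,y),wh,a=cv2.minAreaRect(k); b=cv2.boxPoints(((x,y),wh,a))
        print('strap',x,y,wh,a,onz(c,x,y,.165).round(4),[onz(c,*p,.163)[:2].round(4).tolist() for p in b])
s=load('side0')
m=cv2.inRange(s['frame'],(190,190,190),(255,255,255)); m[:120]=0;m[240:]=0;m[:,:265]=0;m[:,340:]=0
for k in cv2.findContours(m,0,2)[0]:
    if cv2.contourArea(k)>8:
        (x,y),wh,a=cv2.minAreaRect(k);print('side strap',x,y,wh,a,onz(s,x,y,.165).round(4))
E
```

```text
mat [[192.0, 249.0], [178.0, 309.0], [237.0, 322.0], [250.0, 261.0]] [[0.401, 0.228], [0.252, 0.264], [0.214, 0.115], [0.364, 0.077]] [0.30781305 0.17085868] 0.35205335084546224 [0.15368637 0.15348362 0.15428154]
mat [[276.0, 202.0], [269.0, 260.0], [329.0, 268.0], [334.0, 209.0]] [[0.516, 0.001], [0.364, 0.027], [0.337, -0.127], [0.49, -0.153]] [ 0.42686612 -0.06281152] 0.4314625986603567 [0.15446689 0.15661907 0.15576731]
strap 340.554443359375 141.4554443359375 (21.293794631958008, 5.174193382263184) 5.710593223571777 [ 0.6227 -0.1492  0.165 ] [[0.6209, -0.1242], [0.6334, -0.1265], [0.626, -0.1753], [0.6135, -0.1729]]
strap 285.5175476074219 138.2198486328125 (21.27099609375, 4.865506172180176) 3.5763344764709473 [ 0.6364 -0.0223  0.165 ] [[0.634, 0.0028], [0.6459, 0.0015], [0.6403, -0.0477], [0.6284, -0.0463]]
strap 230.0384521484375 133.8076934814453 (20.246557235717773, 5.491532325744629) 3.1798300743103027 [0.6532 0.1062 0.165 ] [[0.6497, 0.1304], [0.6633, 0.1295], [0.6583, 0.0822], [0.6448, 0.0834]]
side strap 324.4947814941406 196.919677734375 (15.763962745666504, 4.5348381996154785) 59.74356460571289 [ 0.6196 -0.1586  0.165 ]
side strap 301.9151306152344 163.5471649169922 (11.752558708190918, 3.3995001316070557) 60.945396423339844 [ 0.6338 -0.0315  0.165 ]
side strap 285.1999816894531 137.40000915527344 (8.944271087646484, 2.683281421661377) 63.43495178222656 [0.6505 0.0956 0.165 ]
```

```bash
cat >> h.py <<'E'
def delta(P,yaw):
    "tool-axes shift and turn to TCP position P with tool x at yaw (deg), pointing down"
    s=sense(); R=s['ee_rot']; y=np.radians(yaw)
    G=np.array([[np.cos(y),np.sin(y),0],[np.sin(y),-np.cos(y),0],[0,0,-1]])
    print('shift',(R.T@(np.array(P)-s['tcp_pos'])).round(4),'turn',cv2.Rodrigues(R.T@G)[0].ravel().round(4),'from',s['tcp_pos'].round(4),'yaw',np.degrees(np.arctan2(R[1,0],R[0,0])).round(2),'w',round(s['gripper_width'],3),'t',s['time_s'],s['wrist_force'].round(2))
E
python3 -c "
from h import *
delta((.652,.106,.24),-6.8)"
```

```text
shift [ 0.5736  0.2969 -0.0177] turn [ 1.800e-03  1.000e-04 -2.393e-01] from [0.2187 0.585  0.2217] yaw -20.51 w 1.004 t 0.15 [ 0.17  0.06 -0.27]
```

>>> jog_arm([
  [-1,0.015,0.008,-0.01,0,0,-0.01],
  [-1,0.04,0.02,-0.018,0,0,-0.02],
  [-1,0.07,0.036,-0.018,0,0,-0.03],
  [-1,0.1,0.052,-0.018,0,0,-0.04],
  [-1,0.13,0.067,-0.018,0,0,-0.06],
  [-1,0.16,0.083,-0.018,0,0,-0.08],
  [-1,0.19,0.098,-0.018,0,0,-0.09],
  [-1,0.22,0.114,-0.018,0,0,-0.1],
  [-1,0.25,0.13,-0.018,0,0,-0.11],
  [-1,0.28,0.145,-0.018,0,0,-0.12],
])

```text
time_s: 0.98
tcp_pos: [0.431, 0.3499, 0.2404]
ee_rot: [[0.972, -0.235, -0.0], [-0.235, -0.972, -0.0], [-0.0, 0.0, -1.0]]
wrist_force: [0.9, 0.2, -0.3]
gripper_width: 1.0
```

```bash
python3 -c "
from h import *
delta((.652,.106,.24),-6.8)"
```

```text
shift [0.2722 0.1852 0.0004] turn [ 0.0003  0.0004 -0.1185] from [0.431  0.3499 0.2404] yaw -13.59 w 1.0 t 0.9833 [ 0.87  0.21 -0.26]
```

>>> jog_arm([
  [-1,0.03,0.02,0,0,0,-0.015],
  [-1,0.06,0.041,0,0,0,-0.03],
  [-1,0.09,0.061,0,0,0,-0.045],
  [-1,0.12,0.082,0,0,0,-0.06],
  [-1,0.15,0.102,0,0,0,-0.075],
  [-1,0.18,0.122,0,0,0,-0.09],
  [-1,0.21,0.143,0,0,0,-0.1],
  [-1,0.24,0.163,0,0,0,-0.11],
  [-1,0.26,0.177,0,0,0,-0.118],
  [-1,0.272,0.185,0,0,0,-0.118],
])

```text
time_s: 1.82
tcp_pos: [0.6523, 0.1051, 0.2395]
ee_rot: [[0.993, -0.122, -0.001], [-0.122, -0.993, -0.001], [-0.001, 0.001, -1.0]]
wrist_force: [-0.4, -0.5, -0.0]
gripper_width: 1.0
```

```bash
python3 -c "
from h import *
c=snap('wrist','w1')
c=snap('top','t1')
delta((.652,.106,.24),-6.8)"
```

```text
shift [ 0.0001 -0.0001 -0.0006] turn [ 0.0007  0.0014 -0.0044] from [0.6519 0.1059 0.2394] yaw -7.05 w 1.0 t 1.9167 [-1.13 -0.32 -0.55]
```

View pics/w1.png

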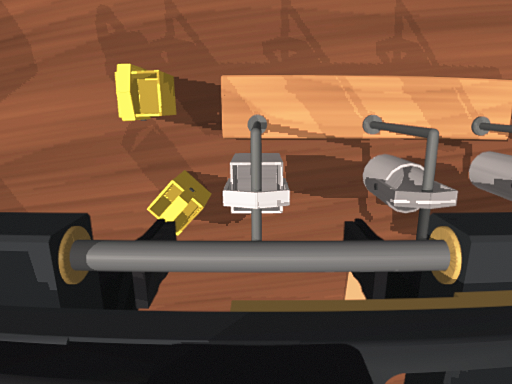

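The wrist view shows the grey square tin under the gripper: strap centred near (257,198), ends at columns 223 and 290. It lies between the finger tips and square with the jaws. The yellow look-alikes are at (145,92) and (180,202).

```bash
python3 - <<'E'
from h import *
c=load('w1'); cv2.imwrite('pics/w1c.png',cv2.resize(c['frame'][130:240,190:330],None,fx=5,fy=5,interpolation=3)[:,:,::-1])
m=cv2.inRange(c['frame'],(200,200,200),(255,255,255)); m[:170]=0;m[225:]=0;m[:,:215]=0;m[:,300:]=0
for k in cv2.findContours(m,0,2)[0]:
    if cv2.contourArea(k)>15:
        (x,y),wh,a=cv2.minAreaRect(k); print(x,y,wh,a,onz(c,x,y,.165).round(4),cv2.boundingRect(k))
for u,v in((223,200),(290,200),(257,186),(257,212),(257,199)): print(u,v,onz(c,u,v,.160).round(4))
for P in ([.6532,.1062,.165],[.652,.106,.165],[.652,.106,.12]): print(proj(c,P),proj(load('side0'),P))
E
```

```text
272.4441223144531 211.09886169433594 (5.781108379364014, 20.608579635620117) 74.47589111328125 [0.6427 0.0962 0.165 ] (262, 206, 21, 7)
256.0733642578125 201.1941680908203 (21.419260025024414, 66.16378784179688) 89.10482788085938 [0.6518 0.1073 0.165 ] (223, 190, 67, 23)
223 200 [0.6544 0.1322 0.16  ]
290 200 [0.6482 0.082  0.16  ]
257 186 [0.662  0.1054 0.16  ]
257 212 [0.6419 0.1079 0.16  ]
257 199 [0.6521 0.1066 0.16  ]
[[257.34399779 199.24987733]] [[284.43726811 135.39122084]]
[[257.81348704 200.77025804]] [[284.04246984 135.50702895]]
[[257.99182251 186.79139883]] [[283.45343015 150.78197113]]
```

View pics/w1c.png

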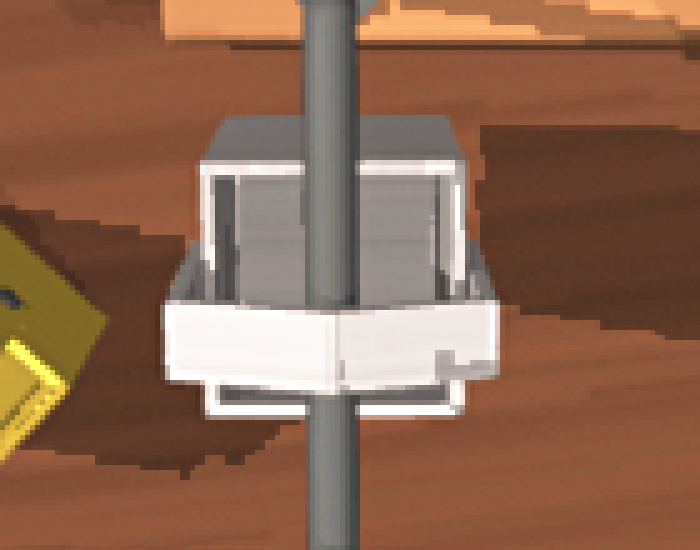

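>>> jog_arm([
  [-1,0,-0.001,0.01,0,0,0],
  [-1,0,-0.001,0.025,0,0,0],
  [-1,0,-0.001,0.04,0,0,0],
  [-1,0,-0.001,0.055,0,0,0],
  [-1,0,-0.001,0.07,0,0,0],
  [-1,0,-0.001,0.085,0,0,0],
  [-1,0,-0.001,0.1,0,0,0],
  [-1,0,-0.001,0.11,0,0,0],
  [-1,0,-0.001,0.117,0,0,0],
  [-1,0,-0.001,0.117,0,0,0],
])

```text
time_s: 2.75
tcp_pos: [0.6497, 0.1093, 0.1217]
ee_rot: [[0.993, -0.118, -0.003], [-0.118, -0.993, -0.001], [-0.003, 0.001, -1.0]]
wrist_force: [-0.6, 0.7, -0.7]
gripper_width: 0.999
```

```bash
python3 -c "
from h import *
c=snap('wrist','w2');c=snap('side','s2')
cv2.imwrite('pics/s2c.png',cv2.resize(c['frame'][95:215,230:350],None,fx=4,fy=4,interpolation=3)[:,:,::-1])
delta((.652,.107,.122),-6.8)"
```

```text
shift [0.001  0.0021 0.0019] turn [ 0.     -0.0006 -0.0002] from [0.6513 0.1092 0.1239] yaw -6.81 w 0.997 t 2.85 [-0.05 -0.36  0.36]
```

View pics/w2.png

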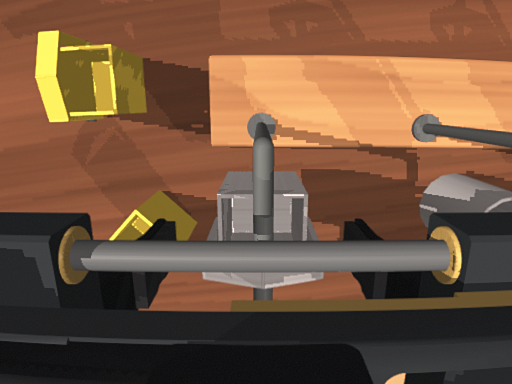

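View pics/s2c.png

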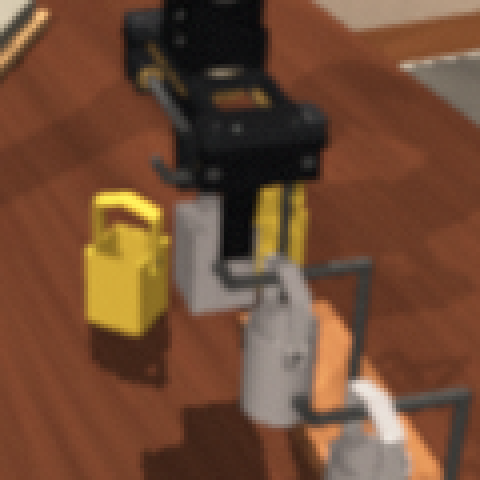

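>>> jog_arm([
  [-1,0.001,0.002,0.001,0,0,0],
  [-1,0.001,0.002,0.001,0,0,0],
  [-0.5,0.001,0.002,0.001,0,0,0],
  [0,0.001,0.002,0.001,0,0,0],
  [0.5,0.001,0.002,0.001,0,0,0],
  [1,0.001,0.002,0.001,0,0,0],
  [1,0.001,0.002,0.001,0,0,0],
  [1,0.001,0.002,0.001,0,0,0],
  [1,0.001,0.002,0.001,0,0,0],
  [1,0.001,0.002,0.001,0,0,0],
])

```text
time_s: 3.68
tcp_pos: [0.652, 0.1066, 0.1225]
ee_rot: [[0.993, -0.119, 0.0], [-0.119, -0.993, 0.0], [0.0, -0.0, -1.0]]
wrist_force: [0.0, 0.3, -0.4]
gripper_width: 0.571
```

```bash
python3 -c "
from h import *
delta((.652,.107,.122),-6.8)"
```

```text
shift [-0.0001 -0.0003  0.0005] turn [-0.0001 -0.0001 -0.0011] from [0.652  0.1066 0.1225] yaw -6.86 w 0.571 t 3.6833 [ 0.01  0.32 -0.39]
```

>>> jog_arm([
  [1,0,0,-0.003,0,0,0],
  [1,0,0,-0.006,0,0,0],
  [1,0,0,-0.009,0,0,0],
  [1,0,0,-0.012,0,0,0],
  [1,0,0,-0.015,0,0,0],
  [1,0,0,-0.018,0,0,0],
  [1,0,0,-0.021,0,0,0],
  [1,0,0,-0.021,0,0,0],
  [1,0,0,-0.021,0,0,0],
  [1,0,0,-0.021,0,0,0],
])

```text
time_s: 4.52
tcp_pos: [0.6518, 0.1065, 0.1434]
ee_rot: [[0.993, -0.12, -0.0], [-0.12, -0.993, 0.0], [-0.0, 0.0, -1.0]]
wrist_force: [0.7, 0.7, -1.8]
gripper_width: 0.571
```

```bash
python3 -c "
from h import *
c=snap('wrist','w3');c=snap('side','s3')
a=cv2.resize(c['frame'][95:215,230:350],None,fx=4,fy=4,interpolation=3)
b=cv2.resize(load('w3')['frame'][100:320,180:340],(350,480))
cv2.imwrite('pics/s3c.png',np.hstack([a,b])[:,:,::-1][:, :800])
delta((.652,.107,.122),-6.8)"
```

```text
shift [ 0.0001 -0.0005  0.0213] turn [ 0.0002  0.0005 -0.0012] from [0.6518 0.1065 0.1433] yaw -6.87 w 0.569 t 4.6167 [ 0.3  -0.09 -0.45]
```

View pics/s3c.png

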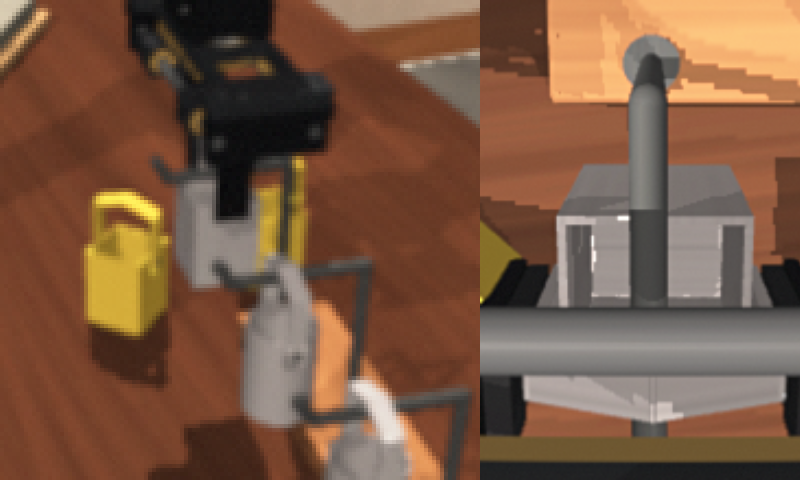

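```bash
python3 -c "
from h import *
c=load('top0');hsv=cv2.cvtColor(c['frame'],cv2.COLOR_RGB2HSV)
m=cv2.inRange(hsv,(24,150,80),(36,255,255))
m[:90]=0;m[190:]=0
for k in cv2.findContours(m,0,2)[0]:
    if cv2.contourArea(k)>100:
        P=np.array([onz(c,*p,.08)[:2] for p in k[:,0].astype(float)]); print(P.min(0),P.max(0))
"
```

```text
[0.57749248 0.1611895 ] [0.64913245 0.22464669]
[0.69489079 0.18041719] [0.77805368 0.23276816]
```

>>> jog_arm([
  [1,-0.004,0,0,0,0,0],
  [1,-0.012,0,0,0,0,0],
  [1,-0.022,0,0,0,0,0],
  [1,-0.032,0,0,0,0,0],
  [1,-0.042,0,0,0,0,0],
  [1,-0.052,0,0,0,0,0],
  [1,-0.062,0,0,0,0,0],
  [1,-0.072,0,0,0,0,0],
  [1,-0.082,0,0,0,0,0],
  [1,-0.09,0,0,0,0,0],
])

```text
time_s: 5.45
tcp_pos: [0.5614, 0.1174, 0.1436]
ee_rot: [[0.993, -0.119, -0.0], [-0.119, -0.993, 0.0], [-0.0, 0.0, -1.0]]
wrist_force: [-0.6, 0.2, -1.0]
gripper_width: 0.57
```

```bash
python3 -c "
from h import *
c=snap('wrist','w4');c=snap('side','s4')
a=cv2.resize(c['frame'][95:215,230:350],None,fx=4,fy=4,interpolation=3)
b=cv2.resize(load('w4')['frame'][100:320,180:340],(320,480))
cv2.imwrite('pics/s4c.png',np.hstack([a,b])[:,:,::-1])
delta((.427,-.063,.143),-9.7)"
```

```text
shift [-0.1119  0.1951  0.0009] turn [0.     0.0004 0.0502] from [0.5613 0.1174 0.1438] yaw -6.82 w 0.577 t 5.55 [ 0.11  0.05 -0.61]
```

View pics/s4c.png

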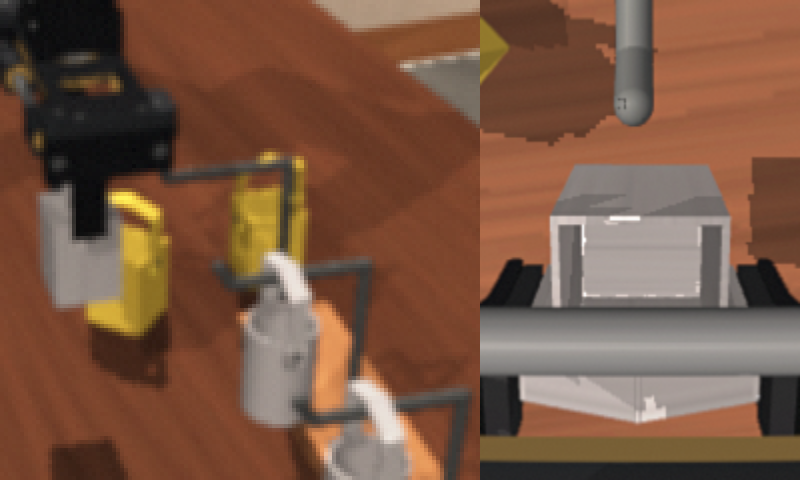

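>>> jog_arm([
  [1,-0.006,0.004,0,0,0,0.005],
  [1,-0.016,0.014,0,0,0,0.01],
  [1,-0.028,0.03,0,0,0,0.015],
  [1,-0.04,0.048,0,0,0,0.02],
  [1,-0.052,0.066,0,0,0,0.025],
  [1,-0.062,0.084,0,0,0,0.03],
  [1,-0.07,0.102,0,0,0,0.035],
  [1,-0.078,0.12,0,0,0,0.04],
  [1,-0.086,0.138,0,0,0,0.045],
  [1,-0.094,0.155,0,0,0,0.05],
])

```text
time_s: 6.38
tcp_pos: [0.4503, -0.0264, 0.1437]
ee_rot: [[0.985, -0.17, 0.001], [-0.17, -0.985, -0.0], [0.001, -0.0, -1.0]]
wrist_force: [0.4, 0.1, -0.8]
gripper_width: 0.574
```

>>> jog_arm([
  [1,-0.005,0.012,0,0,0,0],
  [1,-0.01,0.023,0,0,0,0],
  [1,-0.015,0.034,0,0,0,0],
  [1,-0.018,0.04,0,0,0,0],
  [1,-0.018,0.04,0.004,0,0,0],
  [1,-0.018,0.04,0.012,0,0,0],
  [1,-0.018,0.04,0.022,0,0,0],
  [1,-0.018,0.04,0.032,0,0,0],
  [1,-0.018,0.04,0.04,0,0,0],
  [1,-0.018,0.04,0.04,0,0,0],
])

```text
time_s: 7.22
tcp_pos: [0.4252, -0.0615, 0.1015]
ee_rot: [[0.986, -0.169, -0.004], [-0.169, -0.986, -0.001], [-0.004, 0.001, -1.0]]
wrist_force: [-0.2, -0.5, -0.7]
gripper_width: 0.572
```

```bash
python3 -c "
from h import *
c=snap('top','t5');c=snap('side','s5')
a=cv2.resize(c['frame'][130:330,130:380],None,fx=2,fy=2,interpolation=3)
cv2.imwrite('pics/s5c.png',a[:,:,::-1])
delta((.427,-.063,.058),-9.7)"
```

```text
shift [0.0009 0.0013 0.0451] turn [0.0006 0.0009 0.0002] from [ 0.4264 -0.0615  0.1031] yaw -9.69 w 0.571 t 7.3167 [ 0.53  0.7  -0.81]
```

View pics/s5c.png

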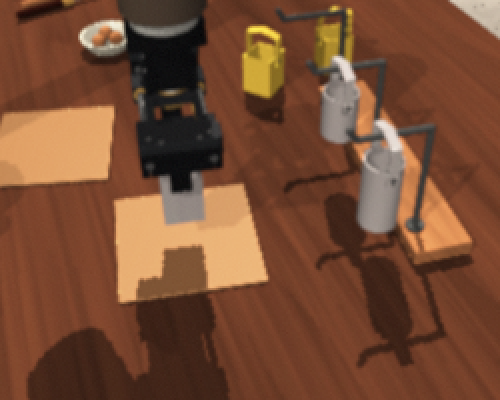

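>>> jog_arm([
  [1,0,0.001,0.004,0,0,0],
  [1,0,0.001,0.01,0,0,0],
  [1,0,0.001,0.017,0,0,0],
  [1,0,0.001,0.024,0,0,0],
  [1,0,0.001,0.03,0,0,0],
  [1,0,0.001,0.035,0,0,0],
  [1,0,0.001,0.038,0,0,0],
  [1,0,0.001,0.04,0,0,0],
  [1,0,0.001,0.041,0,0,0],
  [1,0,0.001,0.041,0,0,0],
])

```text
time_s: 8.15
tcp_pos: [0.4262, -0.0627, 0.0624]
ee_rot: [[0.986, -0.169, -0.0], [-0.169, -0.986, -0.0], [-0.0, 0.0, -1.0]]
wrist_force: [0.6, 1.0, -0.3]
gripper_width: 0.574
```

>>> jog_arm([
  [1,0,0,0,0,0,0],
  [1,0,0,0.001,0,0,0],
  [1,0,0,0.001,0,0,0],
  [1,0,0,0.002,0,0,0],
  [1,0,0,0.002,0,0,0],
  [1,0,0,0.002,0,0,0],
  [1,0,0,0.003,0,0,0],
  [1,0,0,0.003,0,0,0],
  [1,0,0,0.003,0,0,0],
  [1,0,0,0.003,0,0,0],
])

```text
time_s: 8.98
tcp_pos: [0.4261, -0.0627, 0.0595]
ee_rot: [[0.986, -0.169, -0.0], [-0.169, -0.986, -0.0], [-0.0, 0.0, -1.0]]
wrist_force: [0.4, -0.4, -1.2]
gripper_width: 0.573
```

```bash
python3 -c "
from h import *
c=snap('side','s6')
a=cv2.resize(c['frame'][190:310,170:290],None,fx=4,fy=4,interpolation=3)
cv2.imwrite('pics/s6c.png',a[:,:,::-1])
delta((.427,-.063,.058),-9.7)"
```

```text
shift [0.0009 0.0001 0.0016] turn [ 0.      0.     -0.0005] from [ 0.4261 -0.0627  0.0596] yaw -9.73 w 0.569 t 9.0333 [-0.39 -0.45 -1.55]
```

View pics/s6c.png

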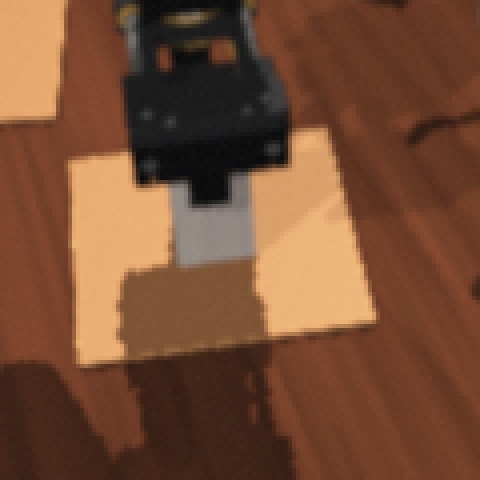

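The tin is nearly down: its shadow meets its lower edge at about crop (215,265). I'll lower slowly to contact.

>>> jog_arm([
  [1,0,0,0,0,0,0],
  [1,0,0,0.0005,0,0,0],
  [1,0,0,0.0005,0,0,0],
  [1,0,0,0.001,0,0,0],
  [1,0,0,0.001,0,0,0],
  [1,0,0,0.0015,0,0,0],
  [1,0,0,0.0015,0,0,0],
  [1,0,0,0.002,0,0,0],
  [1,0,0,0.002,0,0,0],
  [1,0,0,0.002,0,0,0],
])

```text
time_s: 9.87
tcp_pos: [0.4262, -0.0628, 0.0584]
ee_rot: [[0.986, -0.169, 0.0], [-0.169, -0.986, -0.0], [0.0, 0.0, -1.0]]
wrist_force: [-2.9, -0.0, 8.2]
gripper_width: 0.572
```

Contact: 8 N upward at TCP z 0.0584, where I expected 0.0583. Releasing now.

>>> jog_arm([
  [1,0,0,-0.0005,0,0,0],
  [1,0,0,-0.0005,0,0,0],
  [0,0,0,-0.0005,0,0,0],
  [-0.3,0,0,-0.0005,0,0,0],
  [-0.6,0,0,-0.0005,0,0,0],
  [-1,0,0,-0.0005,0,0,0],
  [-1,0,0,-0.0005,0,0,0],
  [-1,0,0,-0.0005,0,0,0],
  [-1,0,0,-0.0005,0,0,0],
  [-1,0,0,-0.0005,0,0,0],
])

```text
time_s: 10.7
tcp_pos: [0.4261, -0.0627, 0.058]
ee_rot: [[0.986, -0.169, -0.0], [-0.169, -0.986, -0.0], [-0.0, 0.0, -1.0]]
wrist_force: [0.3, 0.3, 0.4]
gripper_width: 0.973
```

```bash
python3 -c "
from h import *
c=snap('wrist','w7')
delta((.427,-.063,.058),-9.7)"
```

```text
shift [ 0.0009  0.0001 -0.    ] turn [ 0.      0.     -0.0005] from [ 0.4261 -0.0627  0.058 ] yaw -9.73 w 0.978 t 10.75 [ 0.36 -0.25  0.02]
```

View pics/w7.png

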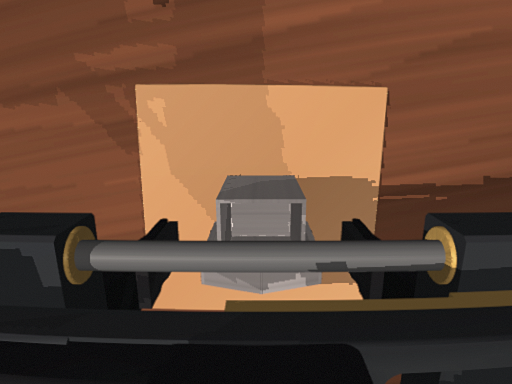

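The tin stands free at about (262,230), with both fingers clear of it at columns 165 and 352. Retreating straight up.

>>> jog_arm([
  [-1,0,0,-0.005,0,0,0],
  [-1,0,0,-0.015,0,0,0],
  [-1,0,0,-0.03,0,0,0],
  [-1,0,0,-0.05,0,0,0],
  [-1,0,0,-0.07,0,0,0],
  [-1,0,0,-0.09,0,0,0],
  [-1,0,0,-0.11,0,0,0],
  [-1,0,0,-0.13,0,0,0],
  [-1,0,0,-0.14,0,0,0],
  [-1,0,0,-0.14,0,0,0],
])

```text
time_s: 11.58
tcp_pos: [0.4277, -0.0626, 0.2009]
ee_rot: [[0.986, -0.169, 0.006], [-0.169, -0.986, 0.001], [0.006, -0.002, -1.0]]
wrist_force: [0.6, 0.4, -0.7]
gripper_width: 0.997
```

```bash
python3 -c "
from h import *
w=snap('wrist','w8');c=snap('side','s8')
a=cv2.resize(c['frame'][110:310,130:380],None,fx=2,fy=2,interpolation=3)
b=cv2.resize(w['frame'][0:240,100:400],(300,240))
cv2.imwrite('pics/s8c.png',np.hstack([a,cv2.copyMakeBorder(b,0,160,0,0,0)])[:,:,::-1])
print(proj(w,[[.427,-.063,.064],[.427,-.063,.004]]))
delta((.427,-.063,.058),-9.7)"
```

```text
[[259.94761956 183.70355457]
 [259.93968596 172.02087124]]
shift [0.0012 0.0002 0.1401] turn [-0.0006 -0.0002 -0.0008] from [ 0.4258 -0.0626  0.1981] yaw -9.74 w 0.997 t 11.6833 [ 0.72  0.26 -0.56]
```

View pics/s8c.png

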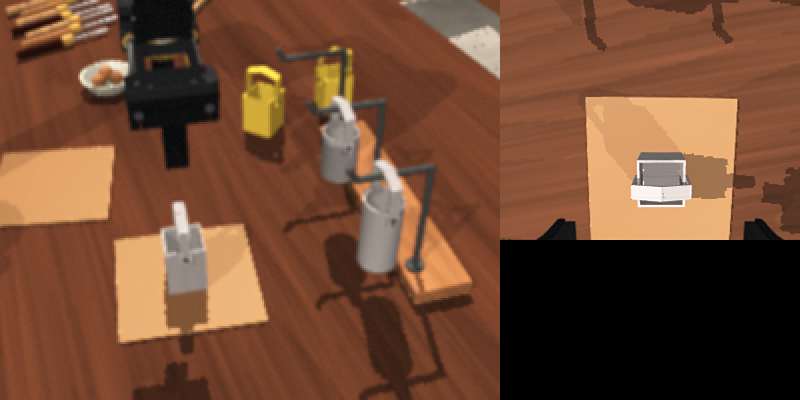

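The tin stands upright in the middle of the far mat, with its base around crop (187,285), and both round tins still hang. Handing in.

```bash
python3 -c "
from h import *
s=load('side0')
for u,v in((115,240),(245,225),(267,322),(118,343)): print(onz(s,130+u/2,110+v/2,.004).round(3))
print(finish_job())"
```

```text
[0.364 0.026 0.004]
[ 0.521 -0.007  0.004]
[ 0.489 -0.161  0.004]
[ 0.334 -0.131  0.004]
the job is handed in; nothing more can be done
None
```

I gripped the grey square tin by its handle legs, lifted it 21 mm and took it off the hook to −x. I then set it down on the mat farthest from the robot's base, let go and backed 140 mm straight up. The job was handed in at about 11.7 s of the 38 s allowed.

**Last checks:**
- **Grip:** the fingers closed to 49.7 mm, against the 50 mm handle width given.
- **Set-down:** contact gave about 8 N at the predicted height. The tool was at (0.426, −0.063) when I let go. The mat centre is (0.427, −0.063) from the top view and (0.427, −0.068) from the side view, so the two views differ by 5 mm. That is well inside the 40 mm allowed.
- **Final pictures:** the tin stands upright and free on the mat, the gripper is clear of it, and both round tins still hang on their hooks. I judged the uprightness and the round tins by eye and did not re-measure them.

No check failed; `finish_job()` gives no verdict.

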